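# Uncover the hinge tester's key switch and start the run

## Robot

A 7-joint arm with a two-finger parallel gripper is mounted at the origin on the work surface. World frame = base frame: x ahead of the robot, y to its left, z up, the work surface at z = 0. Lengths are in m, angles in rad, forces in N, time in s.
With the tool pointing down it reaches from about 0.35 to 0.9 m from the base axis. Payload 8.1 kg.
Tool frame: the origin (TCP) lies at the very end of the fingers, on their centre line; the grasp point (between the pads) lies 19 mm behind it; z points along the fingers, y is the line along which they close (so a half turn about z gives the same grasp; the last joint's range is limited). The gripper opens to 92 mm and grips with 3 to 60 N. Pads are 19 mm wide; open, the fingers measure 130 mm over their backs; the gripper's body (75 mm by 190 mm) begins 47 mm behind the grasp point.
Start: joints at [1.117, 0.434, 0.025, 1.573, -0.012, 1.134, -0.075], TCP at [0.215, -0.587, 0.227] pointing down, gripper open.
Joint ranges: [-2.62, 2.62], [-0.44, 2.09], [-1.27, 1.32], [0.08, 2.57], [-1.32, 4.46], [0.12, 2], [-2.74, 2.74]. Speed limits (rad/s): [2.22, 2.22, 3.01, 3.01, 3.14, 3.14, 3.14].

## Interface

Orientations are given as a rotation vector (axis times angle).
In Python, from cell import readout, cams, job gives the robot as it stands.
- The arm moves only by the tool drive_tool, never from a script. Its argument "commands" is a list of rows, each a list of 3 entries, a list of its own where there are three numbers: the turn, a rotation vector about the tool's x, y, z in rad, then the shift along the tool's x, y, z in cm, then the gripper's target within -1 to 1 (fully open at 1, half-way at 0, shut at -1). A call has 1 to 20 rows; each row is the pose to reach, as a shift and turn from the pose commanded when the call began, along the tool's axes at that moment; what a row does not reach only later rows make up. A row lasts 1/12 s, in which the tool goes at most 41.7 mm and 7.16 degrees, less where a joint would pass 70% of its speed; a pose out of reach is approached as far as the arm can. A call with a gripper value outside its range is refused whole. The fingers move at their own pace and stop on an object; "newtons" is the grip in N (left out, the last holds). Time passes only in rows, so rows that repeat a pose let the fingers close. It gives the time, the measured TCP pose, the force, the opening and the grip force at its end, in the units of the state.
- readout.observe(): the state, without advancing time (a new reading comes with each control period).
- cams.get_image(name): name is "side" or "top" or "wrist"; returns the picture (420x560x3 uint8, blue, green, red); there is no depth.
- cams.camera_info(name): a dict with "camera_matrix" (3x3 intrinsics, pixels), "k1" (the pictures are not rectified: a ray, as slopes to the right and down, at radius r is drawn at 1 + k1 r^2 times it, then the intrinsics apply), "R" (3x3) and "t" (3): a world point X has camera coordinates R X + t. Camera axes: x right, y down, z forward; pixel columns grow to the right and rows downward; lengths in m; the calibration is good to about 2 mm. A picture is of the moment at which its call begins: read the wrist's pose just before it. camera_info takes no time and is no camera call; for the wrist camera it gives the pose at the moment of the call.
- job.sign_off(): hands the job in; it is judged then, once.
The state is a dict: "clock": time; "joints": joint angles; "dq": joint speeds; "joint_efforts": joint torques, N m; "position": TCP position; "ee_rot": TCP orientation; "force": force on the tool from outside, world axes, zero at the start; "ft_torque": the same for the moment, N m; "width": opening from 0.0 (shut) to 1.0 (fully open); "gripper_force": force on a finger pad.
Only numpy, scipy, OpenCV 4.12 (cv2) and the standard library are available. Lean on these libraries where they do the work, as an engineer would, in place of code of your own. Each camera call takes 0.05 s, during which the arm holds its last target. There are 200 camera calls.

## Task

Start the laptop hinge tester: squeeze the sprung tab of the snap cover over the key switch, lift the cover straight off without forcing it, and set it down gently without dropping it, upright on its open end, on the floor of the aluminium parts tray. Then turn the key clockwise to its stop, hold it there for half a second, let go so that it springs back, and take the hand away. Leave everything else on the bench where it is.

Things in the scene. Friction and masses are not known exactly. Their poses are not given: they have to be found in the camera images.
- console: The hinge tester, fixed to the bench: a cream cabinet 340 mm wide with a clamped black laptop on its deck, 143 mm high, and a sloped aluminium front panel towards the robot. Origin on the bench straight below the key switch; z up, x away from the panel, towards the deck.
- housing (a point): Centre of the key switch housing, on the panel's surface. z: the panel's outward normal, leaning 25 degrees from vertical towards the robot side; x up the slope; y level along the panel. A steel frame 10 mm high stands round the cover's foot (1.5 mm clear). Within 75 mm of the centre nothing but cover, key, frame and ledge rises over 5 mm.
- ledge (a point): Middle of the top of the housing's catch ledge, on the +y side of the housing: 13 mm above the panel, 40 mm long (x), from y = 36.5 to 46 mm in the housing's axes, 4.5 mm thick. The tab's tooth hooks under it, with 1.5 mm of play.
- cover_center (a point): Middle of the grey plastic snap cover, 26 mm above its open foot: a box 56 (x) by 48 (y) by 52 mm high (z), 3 mm walls, about 110 g with tab. At first it stands in the housing over the key, foot on the panel, axes those of the housing. Squeeze its -y wall and the tab on its +y side together (59 mm across at rest, 52 mm with the tab in).
- cover_top (a point): Centre of the cover's flat top, 52 mm above its foot. With the tab in, the cover comes off along the panel normal; lifting it by 60 mm or more clears the key and the housing.
- tab_face (a point): Middle of the outer face of the cover's snap tab, 30 mm above the foot: an upright grey plate 30 mm wide (x), 4 mm thick, from 2 to 48 mm above the foot, standing 7 mm off the cover's +y wall (outer face 35 mm from the cover's middle). A tooth at its lower end hooks 3.5 mm under the ledge.
- tab (a joint): Travel of the tab towards the cover: 0 released, 0.007 m fully in. Spring: 2 N at first, 8 N fully in. The tooth is clear of the ledge from 0.0035 m with the cover centred in the housing, and always from 0.005 m.
- key_grip (a point): Middle of the key's flat steel bow, on its turning axis, 27 mm above the panel along the normal. The bow is 30 mm long (x, up the slope at rest), 8 mm thick (y) and 26 mm high (14 to 40 mm above the panel). Under the cover at first. This point's axes turn with the key.
- key (a joint): Angle of the key: 0 at rest (run), growing clockwise as seen by someone looking at the panel, stop at 1.1 rad (start; it counts as start beyond 0.85). It turns about the panel normal through the housing centre. A spring brings it back to 0, with 0.012 N m at first and 0.14 N m at the stop.
- tray_in (a point): Centre of the inner floor of the aluminium parts tray, fixed to the bench on one side of the tester or the other: 210 (x) by 160 mm (y) outside, 4 mm walls, rim 28 mm and floor 4 mm above the bench, z up. A loose star-grip knob stands near its +x +y corner, about 75 and 45 mm from the centre; the -x half is free.
- knob_a_c (a point): Bystander: middle of a black star-grip knob on a steel stud, 38 mm across, 34 mm high, standing in the tray.
- knob_b_c (a point): Bystander: middle of a second such knob, standing on the tester's deck.
- tray: The same tray; origin under its centre, on the bench.
- driver: Bystander: a screwdriver 190 mm long lying on the bench in front of the tester; its x axis is its length.
- pack: Bystander: a flat black laptop battery pack, 200 x 50 x 20 mm, lying on the bench in front of the tester; origin under its centre, x its length.
- cleaner: Bystander: a cleaner bottle 60 mm across, 160 mm high, standing beside the tester; origin under its centre.
- mug: Bystander: a white mug 80 mm across, 90 mm high, standing beside the tester; origin under its centre.
Things that resemble listed ones, but are neither listed nor needed, are in the scene too. There is more than one size of the part that bears cover_center; the job needs the largest.

How it is judged:
On the way, in this order (a step that is already met when the one before it is completed fails the run):
1. the tab is squeezed in while the cover is still seated in its housing (value of joint tab above 0.0035 m and z of cover_center in the frame of housing below 0.031 m), for 0.1 s.
2. the cover is lifted clear of the housing and key (distance between cover_center and housing above 0.075 m), for 0.1 s.
3. the cover stands upright on the tray floor, let go (x of cover_center in the frame of tray_in between -0.085 and 0.085 m and y of cover_center in the frame of tray_in between -0.06 and 0.06 m and z of cover_center in the frame of tray_in between 0.02 and 0.032 m and angle between cover_center's own z axis and vertical below 0.12 rad and contact force between the fingers and anything else below 0.2 N), for 0.2 s.
4. the key is turned to start and held there (value of joint key above 0.85 rad), for 0.25 s.
At the end, for the whole second after the job is handed in: The cover stands upright (within 0.12 rad) on the floor of the tray (its foot within 6 mm of the floor), released and at rest, and the key, after at least 0.25 s beyond 0.85 rad, has sprung back to within 0.08 rad of its rest (x of cover_center in the frame of tray_in between -0.085 and 0.085 m and y of cover_center in the frame of tray_in between -0.06 and 0.06 m and z of cover_center in the frame of tray_in between 0.02 and 0.032 m and angle between cover_center's own z axis and vertical below 0.12 rad and value of joint key below 0.08 rad); the robot touches nothing.
It fails at once if the cover falls freely, let go more than 15 mm above the tray floor (contact force between cover and anything else below 0.05 N and z of cover_center in the frame of tray_in above 0.041 m and distance between cover_center and housing above 0.06 m).
It fails at once if the cover is forced against its housing (over 60 N) (contact force between cover and console above 60 N).
It fails at once if the cover is rammed into the tray (over 40 N) (contact force between cover and tray above 40 N).
It fails at once if a bystander (knob, screwdriver, battery pack, bottle or mug) is moved by more than 40 mm (distance of any of knob_a_c, knob_b_c, driver, pack, cleaner, mug from where it was at the start of the episode above 0.04 m).
It also fails if it takes over 69 s, if anything falls off the work surface, if the arm or the gripper's body presses on something with over 40 N, if the wrist force passes 120 N, or if a joint passes its speed limit or range.

## Working session

There is one attempt and no reset: what is moved stays moved. The work goes in short steps, Python scripts to look and compute and a tool call to move; the robot and the scene stay as the last step left them, time stands still between calls to the robot, and variables do not carry over. Pictures are saved under pics/ and viewed, at most 10 in all, crops included, and the job is handed in when it is done.

Besides the shell and the picture viewer there is one more tool, called as name(argument=value, ...), one argument or row to a line, values as JSON. drive_tool: Moves the arm, as the interface text tells. Its arguments: {"type":"object","properties":{"commands":{"type":"array"},"newtons":{"type":"number"}},"required":["commands"]}

```bash
ls; mkdir -p pics; python3 - <<'E'
from cell import readout,cams
import cv2,numpy as np
s=readout.observe();print({k:np.round(v,3).tolist() for k,v in s.items()})
for n in ['side','top','wrist']:
    i=cams.camera_info(n);print(n,{k:np.round(v,4).tolist() for k,v in i.items()})
    cv2.imwrite(f'pics/{n}0.png',cams.get_image(n))
E
```

```text
pics
{'clock': 0.0, 'joints': [1.117, 0.435, 0.025, 1.574, -0.012, 1.134, -0.075], 'dq': [0.001, 0.001, 0.0, 0.0, 0.001, 0.001, -0.0], 'joint_efforts': [0.001, -66.784, 0.985, -31.446, -0.061, 0.043, 0.0], 'position': [0.215, -0.586, 0.226], 'ee_rot': [-3.092, -0.548, 0.001], 'force': [-0.051, 0.363, -0.579], 'ft_torque': [0.027, -0.028, 0.048], 'gripper_force': 0.0, 'width': 1.001}
side {'camera_matrix': [[406.3352, 0.0, 282.2049], [0.0, 406.3352, 213.2392], [0.0, 0.0, 1.0]], 'k1': -0.0742, 'R': [[-0.9691, -0.2467, 0.0027], [-0.1642, 0.6369, -0.7532], [0.1841, -0.7304, -0.6577]], 't': [0.539, 0.1789, 0.9304]}
top {'camera_matrix': [[393.8988, 0.0, 280.8536], [0.0, 393.8988, 212.2508], [0.0, 0.0, 1.0]], 'k1': -0.1016, 'R': [[-0.0052, -1.0, 0.0079], [-0.9844, 0.0038, -0.176], [0.176, -0.0087, -0.9844]], 't': [0.0285, 0.5771, 1.0867]}
wrist {'camera_matrix': [[358.618, 0.0, 283.648], [0.0, 358.618, 217.0085], [0.0, 0.0, 1.0]], 'k1': -0.0078, 'R': [[0.3435, -0.9392, -0.0015], [-0.8952, -0.3279, 0.3018], [-0.284, -0.1024, -0.9534]], 't': [-0.6237, -0.039, 0.3918]}
```

View pics/top0.png

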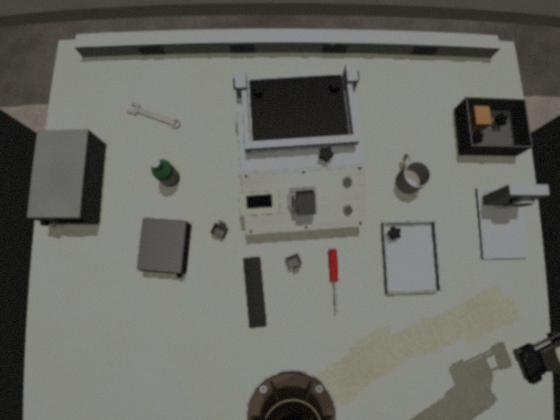

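View pics/side0.png

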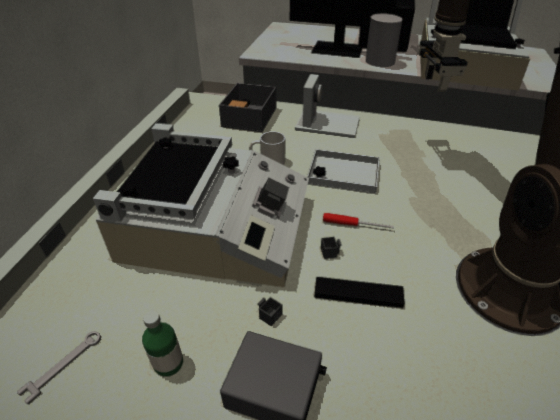

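Top view: the cover on the panel is at (303,203). Smaller lookalikes stand on the bench at (293,261) and (219,230). The tray is at (410,258), with its knob at (393,232). In the side view the cover is at (273,194). I choose the one on the panel, and will check it in a close crop.

```bash
python3 - <<'E'
import cv2,numpy as np
t=cv2.imread('pics/top0.png');s=cv2.imread('pics/side0.png')
a=cv2.resize(t[180:230,270:336],None,fx=6,fy=6,interpolation=cv2.INTER_CUBIC)
b=cv2.resize(s[165:230,240:306],None,fx=6,fy=6,interpolation=cv2.INTER_CUBIC)
c=cv2.resize(t[215:300,375:445],None,fx=4,fy=4,interpolation=cv2.INTER_CUBIC)
im=np.zeros((600,800,3),np.uint8)
im[:300,:396]=a; im[:390,400:796]=b; im[305:600,0:280]=c[20:315]
cv2.imwrite('pics/crop1.png',cv2.convertScaleAbs(im,alpha=1.6,beta=10))
E
```

```text
(no output)
```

View pics/crop1.png

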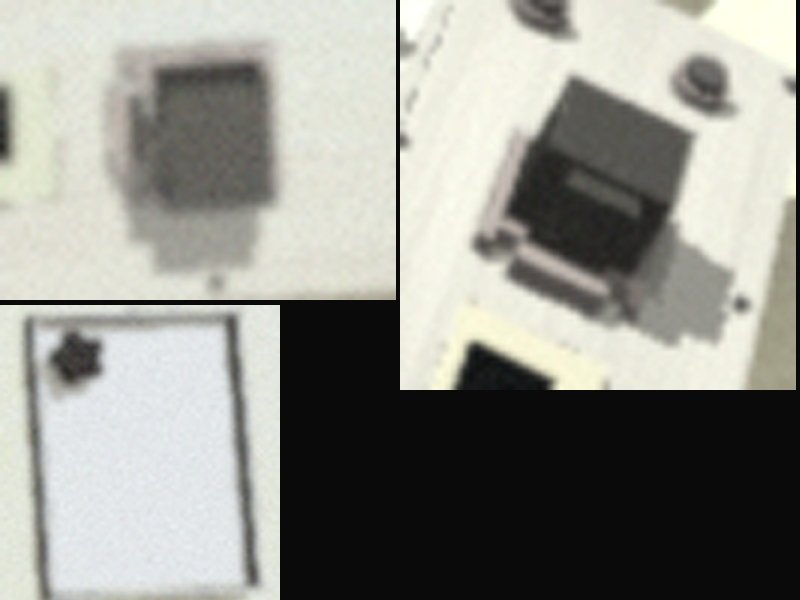

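The crop confirms it: a large cover inside its frame, with the tab and ledge on the image-left (+y) side. Now I fit the poses.

```bash
cat > h.py <<'E'
import numpy as np, cv2
from scipy.optimize import least_squares
from scipy.spatial.transform import Rotation as R
from cell import readout,cams
def proj(i,X):
    K=np.array(i['camera_matrix']);c=np.atleast_2d(X)@np.array(i['R']).T+np.array(i['t']).ravel()
    p,_=cv2.projectPoints(c,np.zeros(3),np.zeros(3),K,np.array([i['k1'],0,0,0.])) 
    return p[:,0]
def Hrot(yaw): # columns housing axes
    return R.from_euler('z',yaw)*R.from_euler('y',-25,degrees=True)
def hp(p,L): return Hrot(p[3]).apply(np.atleast_2d(L))+p[:3]
def tp(p,L): return R.from_euler('z',p[2]).apply(np.atleast_2d(L))+[p[0],p[1],0]
def rel(T,Rt,s=None):
    "tool-axes turn and shift (cm) from measured pose to target"
    s=s or readout.observe(); R0=R.from_rotvec(s['ee_rot'])
    return np.round((R0.inv()*Rt).as_rotvec(),3), np.round(R0.inv().apply(np.array(T)-s['position'])*100,2)
E
python3 - <<'E'
from h import *
ti,si=cams.camera_info('top'),cams.camera_info('side')
a,b,z=.028,.024,.052
C=np.array([[a,b,z],[a,-b,z],[-a,-b,z],[-a,b,z]])
ct=np.array([[155,85],[262,83],[273,207],[158,207]])/6+[270,180]
cs=np.array([[533,145],[570,77],[693,133],[668,205]])[[0,1,2,3]]/6+[240,165]
f=lambda p:np.r_[(proj(ti,hp(p,C))-ct).ravel(),(proj(si,hp(p,C))-cs).ravel()]
r=least_squares(f,[.55,-.05,.1,0]);print(np.round(r.x,4));print(np.round(r.fun,1))
T=np.array([[.105,.08,.028],[.105,-.08,.028],[-.105,-.08,.028],[-.105,.08,.028]])
tc=(np.array([[27,318],[236,316],[256,586],[44,598]])-[0,305-20])/4+[375,215]
g=lambda p:(proj(ti,tp(p,T))-tc).ravel()
q=least_squares(g,[.4,-.3,0]);print(np.round(q.x,4),np.round(q.fun,1))
h=r.x.copy()
print('slope end heights; standoff pose')
Rt=Hrot(h[3])*R.from_euler('x',np.pi)
for d in (.12,.011): 
    P=hp(h,[[0,0,.052+d-.0]])[0];print(d,P,rel(P,Rt),rel(P,Rt*R.from_euler('z',np.pi)))
E
```

```text
[ 0.5132 -0.0392  0.1431  0.0216]
[  2.1  31.5   3.6  31.4   1.6  31.9   1.8  32.4 -27.2  -6.4 -29.5  -7.2
 -28.9  -5.2 -27.9  -4.8]
[ 0.4468 -0.3539  0.0151] [-0.2 -1.1 -0.1 -1.7  0.5  1.9 -0.2  0.9]
slope end heights; standoff pose
0.12 [ 0.44057036 -0.0407976   0.2989881 ] (array([-0.073,  0.433,  0.324]), array([ 39.97, -43.5 ,  -7.24])) (array([-0.611, -0.103, -2.752]), array([ 39.97, -43.5 ,  -7.24]))
0.011 [ 0.48662501 -0.03980296  0.20020055] (array([-0.073,  0.433,  0.324]), array([ 44.33, -42.  ,   2.64])) (array([-0.611, -0.103, -2.752]), array([ 44.33, -42.  ,   2.64]))
```

```bash
python3 - <<'E'
from h import *
ti,si=cams.camera_info('top'),cams.camera_info('side')
a,b,z=.028,.024,.052
C=np.array([[a,b,z],[a,-b,z],[-a,-b,z],[-a,b,z]])
ct=np.array([[155,85],[262,83],[273,207],[158,207]])/6+[270,180]
cs=np.array([[533,145],[570,77],[693,133],[668,205]])/6+[240,165]
f=lambda p:np.r_[(proj(ti,hp(p,C))-ct).ravel(),(proj(si,hp(p,C))-cs).ravel()]
for p0 in ([.6,-.055,.08,0],):
    print(np.round(f(np.array(p0)),1))
    r=least_squares(f,p0,x_scale=[.01,.01,.01,.05]);print(np.round(r.x,4),r.cost,np.round(r.fun,1))
r=least_squares(lambda p:f(p)[:8],p0);print(r.x,r.fun.round(1))
r=least_squares(lambda p:f(p)[8:],p0);print(r.x,r.fun.round(1))
E
```

```text
[  6.4   2.6   6.4   2.9   4.1   2.3   5.7   2.4 -62.4   5.4 -63.2   5.1
 -64.    6.4 -64.4   6.4]
[ 0.5132 -0.0392  0.1431  0.0216] 3716.9985597942805 [  2.1  31.5   3.6  31.4   1.6  31.9   1.8  32.4 -27.2  -6.4 -29.5  -7.2
 -28.9  -5.2 -27.9  -4.8]
[ 0.60089576 -0.03660144  0.11110469  0.04348804] [ 0.1  0.1  0.6 -0.4 -0.8 -0.3  0.2  0.5]
[ 0.44966717 -0.0697994   0.11675958 -0.04100711] [ 1.6 -0.9 -0.5 -1.3 -1.1  1.  -0.1  1.2]
```

Mistake found: I left out the 400 px offset of the side crop in the composite.

```bash
python3 - <<'E'
from h import *
ti,si=cams.camera_info('top'),cams.camera_info('side')
a,b,z=.028,.024,.052
C=np.array([[a,b,z],[a,-b,z],[-a,-b,z],[-a,b,z]])
ct=np.array([[155,85],[262,83],[273,207],[158,207]])/6+[270,180]
cs=(np.array([[533,145],[570,77],[693,133],[668,205]])-[400,0])/6+[240,165]
f=lambda p:np.r_[(proj(ti,hp(p,C))-ct).ravel(),(proj(si,hp(p,C))-cs).ravel()]
r=least_squares(f,[.6,-.05,.1,0]);h=r.x;print(np.round(h,4),np.round(r.fun,1))
# yaw from console: tray fit vs; panel long edges in top view
for v in (h[3],):
  Rt=Hrot(v)*R.from_euler('x',np.pi)
  for d in (.13,-.03):
    P=hp(h,[[0,0,.052+d]])[0];print(d,P,*rel(P,Rt))
print(Rt.as_matrix().round(2), R.from_rotvec(readout.observe()['ee_rot']).as_matrix().round(2))
E
```

```text
[ 0.6022 -0.0366  0.1104  0.0418] [ 0.  -0.3  0.5 -0.8 -0.9 -0.7  0.2  0.1  1.3 -0.1 -0.1 -0.7  0.   0.5
  0.2  0.7]
0.13 [ 0.52535622 -0.039791    0.27535613] [-0.069  0.433  0.304] [ 47.97 -40.68  -4.88]
-0.03 [ 0.592916   -0.03696357  0.13034688] [-0.069  0.433  0.304] [ 54.41 -38.61   9.62]
[[ 0.91  0.04  0.42]
 [ 0.04 -1.    0.02]
 [ 0.42  0.   -0.91]] [[ 0.94  0.34 -0.  ]
 [ 0.34 -0.94  0.  ]
 [-0.   -0.   -1.  ]]
```

The fit is good now (residuals under 1.3 px). Moving to a standoff along the panel normal.

drive_tool(
  commands=[
    [[0, 0, 0], [4, -4, -1], 1],
    [[0, 0, 0], [8, -8, -2], 1],
    [[-0.01, 0.05, 0.03], [12, -12, -3], 1],
    [[-0.02, 0.1, 0.07], [16, -15, -4], 1],
    [[-0.03, 0.15, 0.1], [20, -18, -5], 1],
    [[-0.03, 0.2, 0.13], [24, -21, -5], 1],
    [[-0.04, 0.25, 0.17], [28, -24, -5], 1],
    [[-0.05, 0.3, 0.21], [32, -27, -5], 1],
    [[-0.06, 0.36, 0.25], [36, -30, -5], 1],
    [[-0.069, 0.433, 0.304], [40, -33, -5], 1],
    [[-0.069, 0.433, 0.304], [43, -36, -4.9], 1],
    [[-0.069, 0.433, 0.304], [46, -39, -4.9], 1],
    [[-0.069, 0.433, 0.304], [48, -40.7, -4.9], 1],
    [[-0.069, 0.433, 0.304], [48, -40.7, -4.9], 1],
    [[-0.069, 0.433, 0.304], [48, -40.7, -4.9], 1],
    [[-0.069, 0.433, 0.304], [48, -40.7, -4.9], 1],
  ],
)

```text
clock: 1.48
position: [0.5281, -0.0333, 0.2768]
ee_rot: [-3.055, -0.073, -0.683]
force: [-0.2, 0.2, -0.3]
width: 0.997
gripper_force: 0.0
```

```bash
python3 - <<'E'
from h import *
s=readout.observe();print(s['clock'],s['position'],s['joints'],s['force'])
im=cams.get_image('wrist');i=cams.camera_info('wrist')
cv2.imwrite('pics/w1.png',im);np.savez('w1.npz',**i)
h=[.6022,-.0366,.1104,.0418]
a,b,z=.028,.024,.052
print(proj(i,hp(h,[[a,b,z],[a,-b,z],[-a,-b,z],[-a,b,z],[0,.0415,.013]])).round(1).tolist())
E
```

```text
1.4833 [ 0.52808747 -0.03325334  0.27679515] [ 0.50743932  0.04004107 -0.54673065  2.06871835  0.02696878  0.59899104
 -1.5763626 ] [-0.20399355  0.15444199 -0.25764841]
[[262.1, 175.8], [321.0, 176.2], [318.6, 240.4], [262.9, 240.1], [246.3, 197.2]]
```

View pics/w1.png

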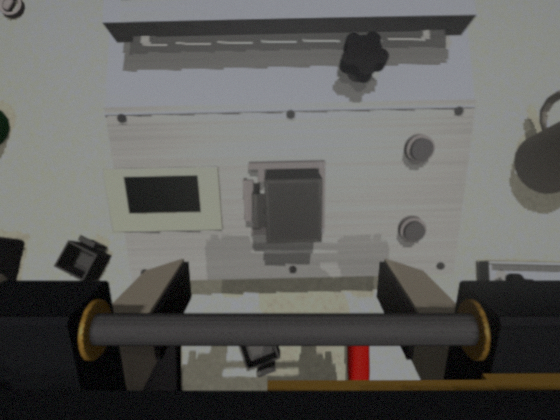

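The wrist view shows the cover at (293,205), with tab and ledge to its left at (254,205). Panel edges run parallel to the image rows, so the yaw is right. I'll zoom in to refine.

```bash
python3 - <<'E'
import cv2
t=cv2.imread('pics/w1.png')[150:260,230:340]
cv2.imwrite('pics/w1c.png',cv2.convertScaleAbs(cv2.resize(t,(550,550),interpolation=cv2.INTER_CUBIC),alpha=1.7,beta=10))
E
```

```text
(no output)
```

View pics/w1c.png

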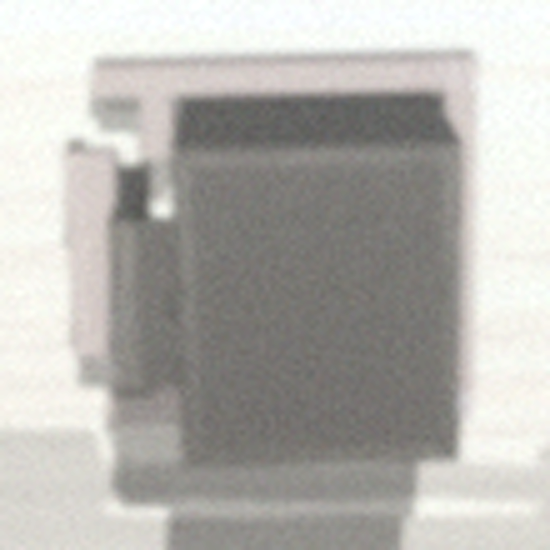

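```bash
python3 - <<'E'
from h import *
ti,si=cams.camera_info('top'),cams.camera_info('side');wi=dict(np.load('w1.npz'))
a,b,z=.028,.024,.052
C=np.array([[a,b,z],[a,-b,z],[-a,-b,z],[-a,b,z]])
ct=np.array([[155,85],[262,83],[273,207],[158,207]])/6+[270,180]
cs=(np.array([[533,145],[570,77],[693,133],[668,205]])-[400,0])/6+[240,165]
cw=np.array([[177,148],[460,143],[458,457],[182,463]])/5+[230,150]
W=lambda p:(proj(wi,hp(p,C))-cw).ravel()
f=lambda p:np.r_[(proj(ti,hp(p,C))-ct).ravel(),(proj(si,hp(p,C))-cs).ravel(),W(p)]
for F in (W,f):
  r=least_squares(F,[.6,-.05,.1,0]);h=r.x;print(np.round(h,4),np.round(r.fun,1))
np.save('h.npy',h)
Rt=Hrot(h[3])*R.from_euler('x',np.pi)
for d in (.052+.015,.018,):
    P=hp(h,[[0,0,d]])[0];print(d,P,*rel(P,Rt))
E
```

```text
[ 0.6013 -0.0386  0.1035  0.0658] [-0.6  0.1  0.4  0.1 -0.3  0.   0.4 -0.2]
[ 0.6011 -0.0384  0.1077  0.0618] [ 0.7  0.5  1.1 -0.3  0.  -0.3  1.2  0.8  2.2  0.5  0.4 -0.2  0.5  0.7
  1.2  1.  -1.1 -1.   0.7 -0.7 -0.2  0.1 -0.3 -0.4]
0.067 [ 0.57279209 -0.04014235  0.16842751] [ 0.006 -0.002 -0.012] [-0.54  0.83 11.68]
0.018 [ 0.59346092 -0.03886442  0.12401842] [ 0.006 -0.002 -0.012] [-0.55  0.8  16.58]
```

drive_tool(
  commands=[
    [[0.006, -0.002, -0.012], [-0.5, 0.8, 2], 1],
    [[0.006, -0.002, -0.012], [-0.5, 0.8, 4], 1],
    [[0.006, -0.002, -0.012], [-0.5, 0.8, 6], 1],
    [[0.006, -0.002, -0.012], [-0.5, 0.8, 8], 1],
    [[0.006, -0.002, -0.012], [-0.5, 0.8, 9], 1],
    [[0.006, -0.002, -0.012], [-0.5, 0.8, 9], 1],
    [[0.006, -0.002, -0.012], [-0.5, 0.8, 9], 1],
  ],
)

```text
clock: 2.12
position: [0.5589, -0.047, 0.1915]
ee_rot: [-3.057, -0.084, -0.672]
force: [-0.5, -0.5, 0.2]
width: 0.999
gripper_force: 0.0
```

```bash
python3 - <<'E'
from h import *
h=np.load('h.npy');Rt=Hrot(h[3])*R.from_euler('x',np.pi)
print(rel(hp(h,[[0,0,.021]])[0],Rt))
cv2.imwrite('pics/w2.png',cams.get_image('wrist'));wi=cams.camera_info('wrist');np.savez('w2.npz',**wi)
a,b,z=.028,.024,.052
print(proj(wi,hp(h,[[a,b,z],[a,-b,z],[-a,-b,z],[-a,b,z]])).round(1).tolist())
E
```

```text
(array([ 0.004,  0.003, -0.006]), array([ 0.35, -0.63,  7.29]))
[[231.5, 195.7], [314.7, 195.1], [312.9, 282.2], [236.0, 282.7]]
```

View pics/w2.png

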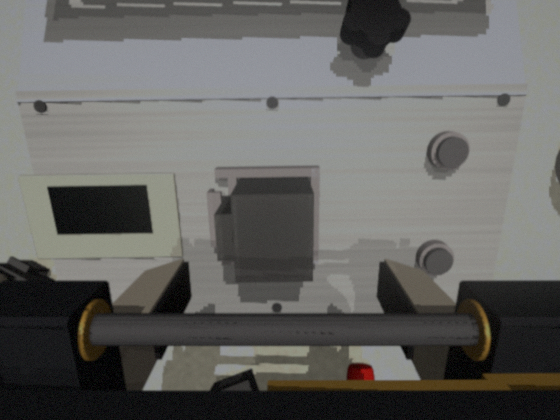

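Cover top at (233..313, 193..282), within about 1 mm of the prediction. Descending with a lateral correction (the earlier lag has settled).

drive_tool(
  commands=[
    [[0.002, 0.002, -0.004], [0.2, -0.5, 0], 1],
    [[0.002, 0.002, -0.004], [0.3, -0.6, 1], 1],
    [[0.002, 0.002, -0.004], [0.3, -0.6, 2], 1],
    [[0.002, 0.002, -0.004], [0.3, -0.6, 3], 1],
    [[0.002, 0.002, -0.004], [0.3, -0.6, 4], 1],
    [[0.002, 0.002, -0.004], [0.3, -0.6, 5], 1],
    [[0.002, 0.002, -0.004], [0.3, -0.6, 6], 1],
    [[0.002, 0.002, -0.004], [0.3, -0.6, 7], 1],
    [[0.002, 0.002, -0.004], [0.3, -0.6, 7.2], 1],
    [[0.002, 0.002, -0.004], [0.3, -0.6, 7.2], 1],
    [[0.002, 0.002, -0.004], [0.3, -0.6, 7.2], 1],
  ],
)

```text
clock: 3.08
position: [0.5922, -0.0386, 0.1279]
ee_rot: [-3.054, -0.091, -0.677]
force: [-0.3, -0.3, -1.0]
width: 1.004
gripper_force: 0.0
```

```bash
python3 - <<'E'
from h import *
h=np.load('h.npy');Rt=Hrot(h[3])*R.from_euler('x',np.pi)
print(rel(hp(h,[[0,0,.021]])[0],Rt))
E
```

```text
(array([ 0.002,  0.   , -0.001]), array([-0.05,  0.03,  0.1 ]))
```

drive_tool(
  commands=[
    [[0, 0, 0], [0, -0.2, 0], 1],
    [[0, 0, 0], [0, -0.2, 0], 0.5],
    [[0, 0, 0], [0, -0.2, 0], 0.3],
    [[0, 0, 0], [0, -0.2, 0], 0.2],
    [[0, 0, 0], [0, -0.2, 0], 0.1],
    [[0, 0, 0], [0, -0.2, 0], 0],
    [[0, 0, 0], [0, -0.2, 0], -0.2],
    [[0, 0, 0], [0, -0.2, 0], -0.2],
    [[0, 0, 0], [0, -0.2, 0], -0.2],
    [[0, 0, 0], [0, -0.2, 0], -0.2],
  ],
  newtons=22,
)

```text
clock: 3.92
position: [0.592, -0.037, 0.1283]
ee_rot: [-3.054, -0.091, -0.678]
force: [-4.8, 0.1, 6.3]
width: 0.561
gripper_force: 22.0
```

Tab is fully in (51.6 mm across). Starting the lift slowly.

drive_tool(
  commands=[
    [[0, 0, 0], [0, 0, -0.2], -0.2],
    [[0, 0, 0], [0, 0, -0.4], -0.2],
    [[0, 0, 0], [0, 0, -0.6], -0.2],
    [[0, 0, 0], [0, 0, -0.8], -0.2],
  ],
)

```text
clock: 4.25
position: [0.5886, -0.0371, 0.1353]
ee_rot: [-3.054, -0.091, -0.677]
force: [-1.0, -0.1, -1.4]
width: 0.56
gripper_force: 22.0
```

drive_tool(
  commands=[
    [[0, 0, 0], [0, 0, -0.5], -0.2],
    [[0, 0, 0], [0, 0, -1], -0.2],
    [[0, 0, 0], [0, 0, -2], -0.2],
    [[0, 0, 0], [0, 0, -3], -0.2],
    [[0, 0, 0], [0, 0, -4], -0.2],
    [[0, 0, 0], [0, 0, -5], -0.2],
    [[0, 0, 0], [0, 0, -6.5], -0.2],
    [[0, 0, 0], [0, 0, -8], -0.2],
    [[0, 0, 0], [0, 0, -9], -0.2],
    [[0, 0, 0], [0, 0, -9], -0.2],
    [[0, 0, 0], [0, 0, -9], -0.2],
  ],
)

```text
clock: 5.17
position: [0.5508, -0.0396, 0.2178]
ee_rot: [-3.054, -0.09, -0.681]
force: [0.2, -0.2, -0.2]
width: 0.556
gripper_force: 22.0
```

```bash
python3 - <<'E'
from h import *
cv2.imwrite('pics/w3.png',cams.get_image('wrist'))
q=[.4468,-.3539,.0151]
# place at tray x=-0.035; TCP 21 mm above cover foot
Rt=R.from_euler('z',q[2])*R.from_euler('x',np.pi)
for X,z in ((-.035,.16),(-.035,.03)):
  P=tp(q,[[X,-.002,z]])[0]
  for k in (0,np.pi): 
    t=rel(P,Rt*R.from_euler('z',k));print(P,t)
print(readout.observe()['joints'])
E
```

```text
[ 0.41183419 -0.35642825  0.16      ] (array([-0.008, -0.437,  0.043]), array([-16.68,  30.81,  -1.45]))
[ 0.41183419 -0.35642825  0.16      ] (array([ 0.672, -0.013, -3.025]), array([-16.68,  30.81,  -1.45]))
[ 0.41183419 -0.35642825  0.03      ] (array([-0.008, -0.437,  0.043]), array([-22.18,  30.8 ,  10.33]))
[ 0.41183419 -0.35642825  0.03      ] (array([ 0.672, -0.013, -3.025]), array([-22.18,  30.8 ,  10.33]))
[ 0.4575696   0.15842335 -0.52032208  2.11515881  0.16379332  0.45547558
 -1.68295286]
```

View pics/w3.png

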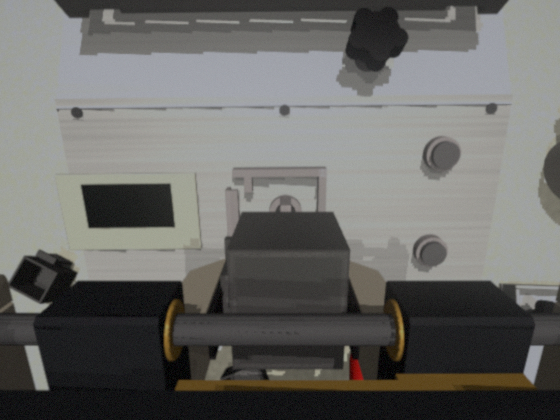

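The cover is held square (w3: cover at (287,290), the frame and key now exposed at (280,200)). Moving it over the tray and turning it upright.

drive_tool(
  commands=[
    [[0, 0, 0], [-1, 2, -1], -0.2],
    [[0, -0.05, 0], [-2, 5, -2], -0.2],
    [[0, -0.1, 0.01], [-4, 8, -2], -0.2],
    [[0, -0.15, 0.01], [-6, 11, -2], -0.2],
    [[0, -0.2, 0.02], [-8, 14, -2], -0.2],
    [[0, -0.25, 0.02], [-9.5, 17, -2], -0.2],
    [[0, -0.3, 0.03], [-11, 20, -2], -0.2],
    [[0, -0.35, 0.03], [-12.5, 23, -2], -0.2],
    [[-0.008, -0.4, 0.04], [-14, 26, -2], -0.2],
    [[-0.008, -0.437, 0.043], [-15.5, 28.5, -2], -0.2],
    [[-0.008, -0.437, 0.043], [-16.7, 30.2, -1.5], -0.2],
    [[-0.008, -0.437, 0.043], [-16.7, 30.8, -1.5], -0.2],
    [[-0.008, -0.437, 0.043], [-16.7, 30.8, -1.5], -0.2],
    [[-0.008, -0.437, 0.043], [-16.7, 30.8, -1.5], -0.2],
    [[-0.008, -0.437, 0.043], [-16.7, 30.8, -1.5], -0.2],
  ],
)

```text
clock: 6.47
position: [0.4125, -0.3545, 0.1604]
ee_rot: [-3.141, -0.028, -0.001]
force: [0.3, 0.1, -0.7]
width: 0.557
gripper_force: 22.0
```

```bash
python3 - <<'E'
from h import *
q=[.4468,-.3539,.0151]
Rt=R.from_euler('z',q[2])*R.from_euler('x',np.pi)
print(rel(tp(q,[[-.035,-.002,.03]])[0],Rt),readout.observe()['force'])
a=cv2.resize(cams.get_image('top')[190:330,350:470],(480,560));b=cams.get_image('wrist')[:,120:440]
im=np.zeros((600,800,3),np.uint8);im[:560,:480]=a;im[:420,480:]=b
cv2.imwrite('pics/t4.png',im)
E
```

```text
(array([-0.001, -0.   ,  0.003]), array([-0.08,  0.2 , 13.04])) [ 0.2876938   0.1488806  -0.72888141]
```

View pics/t4.png

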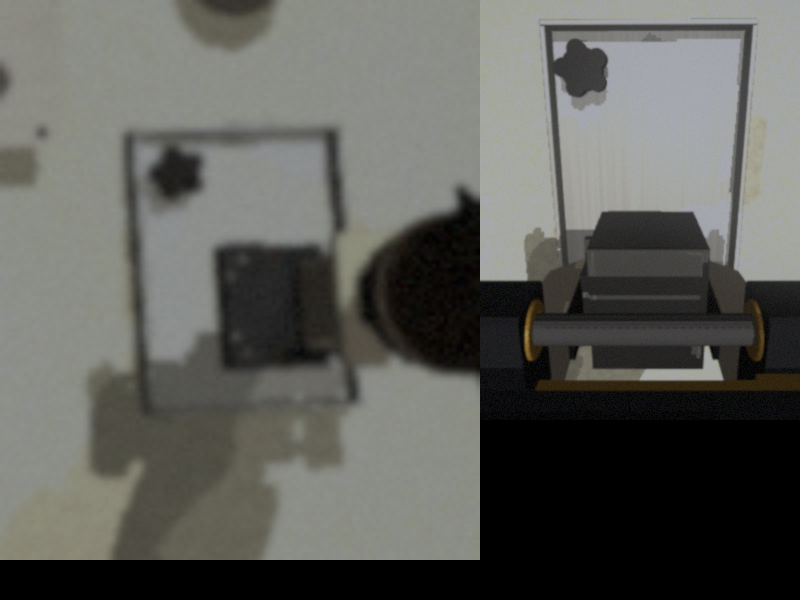

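Cover is centred over the tray between its side walls, with the knob well clear at (582,68). Lowering.

drive_tool(
  commands=[
    [[0, 0, 0], [0, 0.1, 2], -0.2],
    [[0, 0, 0], [0, 0.1, 4], -0.2],
    [[0, 0, 0], [0, 0.1, 6], -0.2],
    [[0, 0, 0], [0, 0.1, 8], -0.2],
    [[0, 0, 0], [0, 0.1, 9.5], -0.2],
    [[0, 0, 0], [0, 0.1, 11], -0.2],
    [[0, 0, 0], [0, 0.1, 12], -0.2],
    [[0, 0, 0], [0, 0.1, 12], -0.2],
    [[0, 0, 0], [0, 0.1, 12], -0.2],
  ],
)

```text
clock: 7.32
position: [0.4118, -0.3565, 0.0403]
ee_rot: [-3.141, -0.026, 0.001]
force: [0.4, -0.2, -0.8]
width: 0.56
gripper_force: 22.0
```

drive_tool(
  commands=[
    [[0, 0, 0], [0, 0, 0.15], -0.2],
    [[0, 0, 0], [0, 0, 0.3], -0.2],
    [[0, 0, 0], [0, 0, 0.45], -0.2],
    [[0, 0, 0], [0, 0, 0.6], -0.2],
    [[0, 0, 0], [0, 0, 0.7], -0.2],
    [[0, 0, 0], [0, 0, 0.7], -0.2],
  ],
)

```text
clock: 7.82
position: [0.4115, -0.357, 0.033]
ee_rot: [-3.141, -0.025, 0.001]
force: [-0.1, 0.8, -1.0]
width: 0.559
gripper_force: 22.0
```

drive_tool(
  commands=[
    [[0, 0, 0], [0, 0, 0.1], -0.2],
    [[0, 0, 0], [0, 0, 0.2], -0.2],
    [[0, 0, 0], [0, 0, 0.3], -0.2],
    [[0, 0, 0], [0, 0, 0.3], -0.2],
  ],
)

```text
clock: 8.15
position: [0.4114, -0.3569, 0.0299]
ee_rot: [-3.141, -0.025, 0.001]
force: [0.4, 0.2, -0.3]
width: 0.555
gripper_force: 22.0
```

drive_tool(
  commands=[
    [[0, 0, 0], [0, 0, 0.1], -0.2],
    [[0, 0, 0], [0, 0, 0.2], -0.2],
    [[0, 0, 0], [0, 0, 0.2], -0.2],
  ],
)

```text
clock: 8.4
position: [0.4115, -0.357, 0.0279]
ee_rot: [-3.141, -0.025, 0.001]
force: [-0.3, -0.0, -1.1]
width: 0.557
gripper_force: 22.0
```

drive_tool(
  commands=[
    [[0, 0, 0], [0, 0, 0.1], -0.2],
    [[0, 0, 0], [0, 0, 0.2], -0.2],
    [[0, 0, 0], [0, 0, 0.2], -0.2],
  ],
)

```text
clock: 8.65
position: [0.4116, -0.3571, 0.0266]
ee_rot: [-3.141, -0.025, 0.0]
force: [-2.3, 1.3, 6.1]
width: 0.559
gripper_force: 22.0
```

Contact with 7 N. Releasing gradually, then going up.

drive_tool(
  commands=[
    [[0, 0, 0], [0, 0, -0.05], 0.2],
    [[0, 0, 0], [0, 0, -0.05], 0.4],
    [[0, 0, 0], [0, 0, -0.05], 0.6],
    [[0, 0, 0], [0, 0, -0.05], 0.7],
    [[0, 0, 0], [0, 0, -0.05], 0.7],
    [[0, 0, 0], [0, 0, -0.05], 0.7],
    [[0, 0, 0], [0, 0, -0.05], 0.7],
    [[0, 0, 0], [0, 0, -0.05], 0.7],
  ],
)

```text
clock: 9.32
position: [0.4116, -0.357, 0.0266]
ee_rot: [-3.141, -0.025, 0.001]
force: [0.7, -0.6, 0.3]
width: 0.853
gripper_force: 0.0
```

drive_tool(
  commands=[
    [[0, 0, 0], [0, 0, -0.5], 0.7],
    [[0, 0, 0], [0, 0, -1.5], 0.7],
    [[0, 0, 0], [0, 0, -3], 0.7],
    [[0, 0, 0], [0, 0, -5], 0.7],
    [[0, 0, 0], [0, 0, -8], 0.7],
    [[0, 0, 0], [0, 0, -12], 0.7],
    [[0, 0, 0], [0, 0, -16], 0.7],
    [[0, 0, 0], [0, 0, -19], 0.7],
    [[0, 0, 0], [0, 0, -19], 0.7],
  ],
)

```text
clock: 10.07
position: [0.4146, -0.3587, 0.2244]
ee_rot: [3.135, 0.025, 0.013]
force: [1.4, -0.8, -0.2]
width: 0.848
gripper_force: 0.0
```

```bash
python3 - <<'E'
from h import *
im=np.zeros((600,800,3),np.uint8);im[:420,:560]=cams.get_image('wrist')
im[420:,:240]=cv2.resize(cams.get_image('side')[130:220,290:410],(240,180))
cv2.imwrite('pics/w5.png',im)
h=np.load('h.npy');Rt=Hrot(h[3])*R.from_euler('x',np.pi)
print(rel(hp(h,[[0,0,.20]])[0],Rt))
E
```

```text
(array([ 0.012,  0.434, -0.045]), array([ 10.96, -31.2 ,  -7.04]))
```

View pics/w5.png

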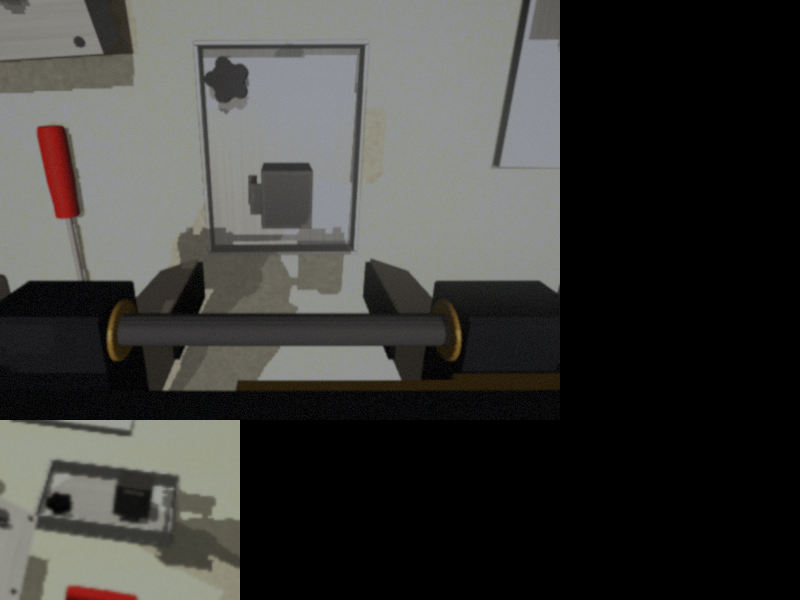

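The cover stands upright in the tray at (287,195), knob and screwdriver undisturbed. Going to the key.

drive_tool(
  commands=[
    [[0, 0, 0], [0.5, -2, -2], 0.3],
    [[0, 0.05, 0], [1, -5, -4], 0.3],
    [[0, 0.1, 0], [2, -8, -6], 0.3],
    [[0, 0.15, -0.01], [3, -11, -7], 0.3],
    [[0, 0.2, -0.02], [4, -14, -7], 0.3],
    [[0, 0.25, -0.02], [5, -17, -7], 0.3],
    [[0, 0.3, -0.03], [6, -20, -7], 0.3],
    [[0, 0.35, -0.03], [7.5, -23, -7], 0.3],
    [[0.01, 0.4, -0.04], [9, -26, -7], 0.3],
    [[0.012, 0.434, -0.045], [10, -28.5, -7], 0.3],
    [[0.012, 0.434, -0.045], [11, -30.2, -7], 0.3],
    [[0.012, 0.434, -0.045], [11, -31.2, -7], 0.3],
    [[0.012, 0.434, -0.045], [11, -31.2, -7], 0.3],
    [[0.012, 0.434, -0.045], [11, -31.2, -7], 0.3],
    [[0.012, 0.434, -0.045], [11, -31.2, -7], 0.3],
  ],
)

```text
clock: 11.42
position: [0.5161, -0.0443, 0.286]
ee_rot: [-3.052, -0.093, -0.67]
force: [0.0, -0.7, 1.0]
width: 0.649
gripper_force: 0.0
```

```bash
python3 - <<'E'
from h import *
h=np.load('h.npy');Rt=Hrot(h[3])*R.from_euler('x',np.pi)
for d in (.085,.017): print(rel(hp(h,[[0,0,d]])[0],Rt))
im=cams.get_image('wrist');wi=cams.camera_info('wrist');print(readout.observe()['joints'].round(2))
print(proj(wi,hp(h,[[0,0,.04],[.015,0,.04],[-.015,0,.04]])))
p=proj(wi,hp(h,[[0,0,.04]]))[0].astype(int);print(p)
x,y=p[0]-50,p[1]-50
im=cv2.resize(im[y:y+100,x:x+100],(500,500),interpolation=cv2.INTER_CUBIC);print(x,y)
cv2.imwrite('pics/k1.png',cv2.convertScaleAbs(im,alpha=1.5))
E
```

```text
(array([-0.002,  0.004, -0.002]), array([ 0.23, -0.04, 11.26]))
(array([-0.002,  0.004, -0.002]), array([ 0.26, -0.03, 18.06]))
[ 0.65  0.02 -0.64  2.06 -0.04  0.63 -1.47]
[[283.14455439 194.74408047]
 [283.1014562  178.46231041]
 [283.1864764  210.57634401]]
[283 194]
233 144
```

View pics/k1.png

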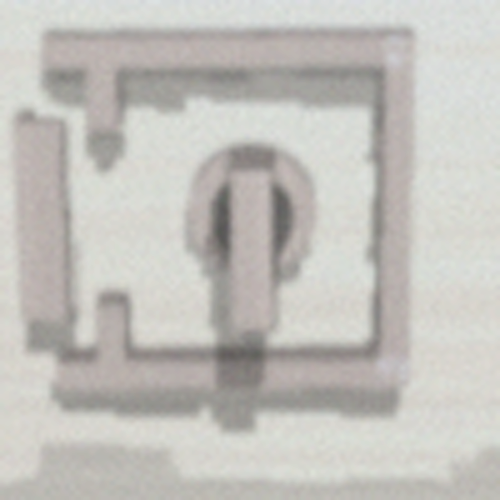

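The key bow top spans (283,178)–(283,211), exactly as predicted. Descending onto it.

drive_tool(
  commands=[
    [[0, 0.004, 0], [0.2, 0, 2], 0.3],
    [[0, 0.004, 0], [0.2, 0, 4], 0.3],
    [[0, 0.004, 0], [0.2, 0, 6], 0.3],
    [[0, 0.004, 0], [0.2, 0, 8], 0.3],
    [[0, 0.004, 0], [0.2, 0, 10], 0.3],
    [[0, 0.004, 0], [0.2, 0, 11], 0.3],
    [[0, 0.004, 0], [0.2, 0, 11], 0.3],
    [[0, 0.004, 0], [0.2, 0, 11], 0.3],
  ],
)

```text
clock: 12.13
position: [0.5642, -0.0408, 0.1871]
ee_rot: [-3.05, -0.093, -0.676]
force: [-0.2, 0.3, -0.4]
width: 0.649
gripper_force: 0.0
```

```bash
python3 - <<'E'
from h import *
h=np.load('h.npy');Rt=Hrot(h[3])*R.from_euler('x',np.pi)
for d in (.017,): print(rel(hp(h,[[0,0,d]])[0],Rt))
E
```

```text
(array([-0.002,  0.   , -0.002]), array([-0.01,  0.  ,  7.06]))
```

drive_tool(
  commands=[
    [[0, 0, 0], [0, 0, 1], 0.3],
    [[0, 0, 0], [0, 0, 2], 0.3],
    [[0, 0, 0], [0, 0, 3], 0.3],
    [[0, 0, 0], [0, 0, 4], 0.3],
    [[0, 0, 0], [0, 0, 5], 0.3],
    [[0, 0, 0], [0, 0, 6], 0.3],
    [[0, 0, 0], [0, 0, 7], 0.3],
    [[0, 0, 0], [0, 0, 7], 0.3],
    [[0, 0, 0], [0, 0, 7], 0.3],
  ],
)

```text
clock: 12.88
position: [0.5942, -0.0387, 0.125]
ee_rot: [-3.05, -0.093, -0.679]
force: [-0.1, -0.3, -0.2]
width: 0.649
gripper_force: 0.0
```

drive_tool(
  commands=[
    [[0, 0, 0], [0, 0, 0], 0],
    [[0, 0, 0], [0, 0, 0], -0.3],
    [[0, 0, 0], [0, 0, 0], -0.6],
    [[0, 0, 0], [0, 0, 0], -0.8],
    [[0, 0, 0], [0, 0, 0], -1],
    [[0, 0, 0], [0, 0, 0], -1],
    [[0, 0, 0], [0, 0, 0], -1],
    [[0, 0, 0], [0, 0, 0], -1],
    [[0, 0, 0], [0, 0, 0], -1],
    [[0, 0, 0], [0, 0, 0], -1],
  ],
  newtons=35,
)

```text
clock: 13.72
position: [0.5942, -0.0385, 0.1243]
ee_rot: [-3.05, -0.093, -0.678]
force: [-0.7, -1.2, 1.1]
width: 0.083
gripper_force: 35.0
```

```bash
python3 - <<'E'
from h import *
h=np.load('h.npy');Rt=Hrot(h[3])*R.from_euler('x',np.pi)
s=readout.observe();print(rel(hp(h,[[0,0,.017]])[0],Rt),s['joints'].round(3),s['ft_torque'])
E
```

```text
(array([-0.002, -0.001, -0.001]), array([-0.08,  0.04,  0.1 ])) [ 0.298  0.355 -0.38   2.142  0.474  0.254 -1.977] [-0.22169784  0.51102581 -0.10822317]
```

Gripping the 8 mm bow. A trial turn first, to see its sense and the joint margins.

drive_tool(
  commands=[
    [[0, 0, 0.07], [0, 0, 0], -1],
    [[0, 0, 0.14], [0, 0, 0], -1],
    [[0, 0, 0.21], [0, 0, 0], -1],
    [[0, 0, 0.28], [0, 0, 0], -1],
    [[0, 0, 0.28], [0, 0, 0], -1],
  ],
)

```text
clock: 14.13
position: [0.5942, -0.0383, 0.1243]
ee_rot: [-2.976, 0.331, -0.655]
force: [-0.5, -2.0, 0.0]
width: 0.082
gripper_force: 35.0
```

```bash
python3 - <<'E'
from h import *
h=np.load('h.npy');Rt=Hrot(h[3])*R.from_euler('x',np.pi)
s=readout.observe();print(rel(hp(h,[[0,0,.017]])[0],Rt),s['joints'].round(3),s['ft_torque'],s['force'])
E
```

```text
(array([-0.002, -0.001, -0.284]), array([-0.06,  0.07,  0.1 ])) [ 0.242  0.347 -0.311  2.147  0.378  0.241 -2.17 ] [-0.29953927  0.55730794 -0.03430288] [-0.47905662 -1.99274534  0.03233845]
```

The turn is clockwise as wanted, but joint 7 (-2.17) would end near its -2.74 limit. I'll turn back, release, and regrasp with the hand half-turned.

drive_tool(
  commands=[
    [[0, 0, -0.07], [0, 0, 0], -1],
    [[0, 0, -0.14], [0, 0, 0], -1],
    [[0, 0, -0.21], [0, 0, 0], -1],
    [[0, 0, -0.28], [0, 0, 0], -1],
    [[0, 0, -0.28], [0, 0, 0], -1],
    [[0, 0, -0.28], [0, 0, 0], 0],
    [[0, 0, -0.28], [0, 0, 0], 0.3],
    [[0, 0, -0.28], [0, 0, 0], 0.3],
    [[0, 0, -0.28], [0, 0, 0], 0.3],
    [[0, 0, -0.28], [0, 0, 0], 0.3],
    [[0, 0, -0.28], [0, 0, -1], 0.3],
    [[0, 0, -0.28], [0, 0, -3], 0.3],
    [[0, 0, -0.28], [0, 0, -5], 0.3],
    [[0, 0, -0.28], [0, 0, -8], 0.3],
    [[0, 0, -0.28], [0, 0, -11], 0.3],
    [[0, 0, -0.28], [0, 0, -14], 0.3],
    [[0, 0, -0.28], [0, 0, -17], 0.3],
    [[0, 0, -0.28], [0, 0, -17], 0.3],
  ],
)

```text
clock: 15.63
position: [0.523, -0.0427, 0.2835]
ee_rot: [-3.05, -0.095, -0.689]
force: [1.0, -0.4, 0.9]
width: 0.652
gripper_force: 0.0
```

drive_tool(
  commands=[
    [[0, 0, -0.12], [0, 0, 0], 0.3],
    [[0, 0, -0.24], [0, 0, 0], 0.3],
    [[0, 0, -0.36], [0, 0, 0], 0.3],
    [[0, 0, -0.48], [0, 0, 0], 0.3],
    [[0, 0, -0.6], [0, 0, 0], 0.3],
    [[0, 0, -0.72], [0, 0, 0], 0.3],
    [[0, 0, -0.84], [0, 0, 0], 0.3],
    [[0, 0, -0.96], [0, 0, 0], 0.3],
    [[0, 0, -1.08], [0, 0, 0], 0.3],
    [[0, 0, -1.2], [0, 0, 0], 0.3],
    [[0, 0, -1.32], [0, 0, 0], 0.3],
    [[0, 0, -1.44], [0, 0, 0], 0.3],
    [[0, 0, -1.57], [0, 0, 0], 0.3],
    [[0, 0, -1.57], [0, 0, 0], 0.3],
  ],
)

```text
clock: 16.8
position: [0.5222, -0.043, 0.2781]
ee_rot: [1.918, 2.05, 0.456]
force: [0.2, -0.2, 0.4]
width: 0.652
gripper_force: 0.0
```

drive_tool(
  commands=[
    [[0, 0, -0.12], [0, 0, 0], 0.3],
    [[0, 0, -0.24], [0, 0, 0], 0.3],
    [[0, 0, -0.36], [0, 0, 0], 0.3],
    [[0, 0, -0.48], [0, 0, 0], 0.3],
    [[0, 0, -0.6], [0, 0, 0], 0.3],
    [[0, 0, -0.72], [0, 0, 0], 0.3],
    [[0, 0, -0.84], [0, 0, 0], 0.3],
    [[0, 0, -0.96], [0, 0, 0], 0.3],
    [[0, 0, -1.08], [0, 0, 0], 0.3],
    [[0, 0, -1.2], [0, 0, 0], 0.3],
    [[0, 0, -1.32], [0, 0, 0], 0.3],
    [[0, 0, -1.44], [0, 0, 0], 0.3],
    [[0, 0, -1.57], [0, 0, 0], 0.3],
    [[0, 0, -1.57], [0, 0, 0], 0.3],
    [[0, 0, -1.57], [0, 0, 0], 0.3],
  ],
)

```text
clock: 18.05
position: [0.5223, -0.0431, 0.2782]
ee_rot: [-0.072, 2.703, 0.025]
force: [0.7, 0.3, -1.4]
width: 0.649
gripper_force: 0.0
```

```bash
python3 - <<'E'
from h import *
h=np.load('h.npy');Rt=Hrot(h[3])*R.from_euler('x',np.pi)*R.from_euler('z',np.pi)
s=readout.observe();print(s['clock'],rel(hp(h,[[0,0,.017]])[0],Rt),s['joints'].round(3),s['width'])
E
```

```text
18.05 (array([ 0.002,  0.001, -0.009]), array([ 0.07, -0.06, 17.09])) [ 0.964  0.079 -0.982  2.05   0.066  0.611  1.577] 0.648634720159608
```

drive_tool(
  commands=[
    [[0, 0, -0.008], [0.1, 0, 2], 0.3],
    [[0, 0, -0.008], [0.1, -0.1, 4], 0.3],
    [[0, 0, -0.008], [0.1, -0.1, 6], 0.3],
    [[0, 0, -0.008], [0.1, -0.1, 8], 0.3],
    [[0, 0, -0.008], [0.1, -0.1, 10], 0.3],
    [[0, 0, -0.008], [0.1, -0.1, 10], 0.3],
    [[0, 0, -0.008], [0.1, -0.1, 10], 0.3],
  ],
)

```text
clock: 18.63
position: [0.5633, -0.0405, 0.1865]
ee_rot: [-0.088, 2.705, 0.023]
force: [-0.1, 0.0, -0.1]
width: 0.648
gripper_force: 0.0
```

```bash
python3 - <<'E'
from h import *
h=np.load('h.npy');Rt=Hrot(h[3])*R.from_euler('x',np.pi)*R.from_euler('z',np.pi)
s=readout.observe();print(s['clock'],rel(hp(h,[[0,0,.017]])[0],Rt),s['joints'].round(3),s['width'])
E
```

```text
18.6333 (array([ 0.004, -0.001,  0.002]), array([-0.1 , -0.05,  7.04])) [ 0.667  0.277 -0.789  2.114  0.472  0.428  1.185] 0.6484893916752524
```

drive_tool(
  commands=[
    [[0, 0, 0], [-0.1, 0, 1], 0.3],
    [[0, 0, 0], [-0.1, 0, 2], 0.3],
    [[0, 0, 0], [-0.1, 0, 3], 0.3],
    [[0, 0, 0], [-0.1, 0, 4], 0.3],
    [[0, 0, 0], [-0.1, 0, 5], 0.3],
    [[0, 0, 0], [-0.1, 0, 6], 0.3],
    [[0, 0, 0], [-0.1, 0, 7], 0.3],
    [[0, 0, 0], [-0.1, 0, 7], 0.3],
    [[0, 0, 0], [-0.1, 0, 7], 0.3],
    [[0, 0, 0], [-0.1, 0, 7], 0],
    [[0, 0, 0], [-0.1, 0, 7], -0.4],
    [[0, 0, 0], [-0.1, 0, 7], -0.8],
    [[0, 0, 0], [-0.1, 0, 7], -1],
    [[0, 0, 0], [-0.1, 0, 7], -1],
    [[0, 0, 0], [-0.1, 0, 7], -1],
    [[0, 0, 0], [-0.1, 0, 7], -1],
    [[0, 0, 0], [-0.1, 0, 7], -1],
    [[0, 0, 0], [-0.1, 0, 7], -1],
    [[0, 0, 0], [-0.1, 0, 7], -1],
  ],
  newtons=35,
)

```text
clock: 20.22
position: [0.5942, -0.0385, 0.1243]
ee_rot: [-0.093, 2.702, 0.021]
force: [-0.1, 2.4, 0.8]
width: 0.083
gripper_force: 35.0
```

```bash
python3 - <<'E'
from h import *
h=np.load('h.npy');Rt=Hrot(h[3])*R.from_euler('x',np.pi)*R.from_euler('z',np.pi)
s=readout.observe();print(s['clock'],rel(hp(h,[[0,0,.017]])[0],Rt),s['joints'].round(3),s['width'])
E
```

```text
20.2167 (array([0.003, 0.002, 0.006]), array([ 0.08, -0.03,  0.09])) [ 0.447  0.386 -0.569  2.131  0.7    0.302  0.965] 0.08347601738773758
```

drive_tool(
  commands=[
    [[0, 0, 0.1], [0, 0, 0], -1],
    [[0, 0, 0.2], [0, 0, 0], -1],
    [[0, 0, 0.3], [0, 0, 0], -1],
    [[0, 0, 0.4], [0, 0, 0], -1],
    [[0, 0, 0.5], [0, 0, 0], -1],
    [[0, 0, 0.6], [0, 0, 0], -1],
    [[0, 0, 0.6], [0, 0, 0], -1],
  ],
)

```text
clock: 20.8
position: [0.5943, -0.0383, 0.1243]
ee_rot: [0.72, 2.624, 0.2]
force: [-0.0, 2.9, -0.2]
width: 0.082
gripper_force: 35.0
```

```bash
python3 - <<'E'
from h import *
h=np.load('h.npy');Rt=Hrot(h[3])*R.from_euler('x',np.pi)*R.from_euler('z',np.pi)
s=readout.observe();print(s['clock'],rel(hp(h,[[0,0,.017]])[0],Rt),s['joints'].round(3),s['width'],s['force'])
E
```

```text
20.8 (array([ 0.004,  0.001, -0.598]), array([ 0.04, -0.09,  0.09])) [ 0.328  0.36  -0.417  2.14   0.518  0.261  0.527] 0.08231446363471256 [-0.00315234  2.92959033 -0.24689338]
```

drive_tool(
  commands=[
    [[0, 0, 0.1], [0, 0, 0], -1],
    [[0, 0, 0.2], [0, 0, 0], -1],
    [[0, 0, 0.3], [0, 0, 0], -1],
    [[0, 0, 0.4], [0, 0, 0], -1],
    [[0, 0, 0.46], [0, 0, 0], -1],
    [[0, 0, 0.5], [0, 0, 0], -1],
    [[0, 0, 0.53], [0, 0, 0], -1],
    [[0, 0, 0.53], [0, 0, 0], -1],
    [[0, 0, 0.53], [0, 0, 0], -1],
    [[0, 0, 0.53], [0, 0, 0], -1],
    [[0, 0, 0.53], [0, 0, 0], -1],
    [[0, 0, 0.53], [0, 0, 0], -1],
    [[0, 0, 0.53], [0, 0, 0], -1],
    [[0, 0, 0.53], [0, 0, 0], -1],
  ],
)

```text
clock: 21.97
position: [0.5944, -0.0382, 0.1244]
ee_rot: [1.392, 2.382, 0.346]
force: [-0.4, 6.0, 0.1]
width: 0.083
gripper_force: 35.1
```

```bash
python3 - <<'E'
from h import *
h=np.load('h.npy');Rt=Hrot(h[3])*R.from_euler('x',np.pi)*R.from_euler('z',np.pi)
s=readout.observe();print(s['clock'],rel(hp(h,[[0,0,.017]])[0],Rt),s['joints'].round(3),s['width'],s['ft_torque'])
E
```

```text
21.9667 (array([ 0.004, -0.   , -1.12 ]), array([-0.01, -0.12,  0.09])) [ 0.226  0.345 -0.291  2.147  0.342  0.237  0.171] 0.08333760589952896 [0.98888049 0.36510997 0.80048701]
```

Turned 1.12 rad to the stop and held for over half a second. Letting go and backing away.

drive_tool(
  commands=[
    [[0, 0, 0], [0, 0, 0], 0.5],
    [[0, 0, 0], [0, 0, 0], 0.5],
    [[0, 0, 0], [0, 0, 0], 0.5],
    [[0, 0, 0], [0, 0, 0], 0.5],
    [[0, 0, 0], [0, 0, 0], 0.5],
    [[0, 0, 0], [0, 0, 0], 0.5],
    [[0, 0, 0], [0, 0, 0], 0.5],
    [[0, 0, 0], [0, 0, 0], 0.5],
    [[0, 0, 0], [0, 0, -1], 0.5],
    [[0, 0, 0], [0, 0, -3], 0.5],
    [[0, 0, 0], [0, 0, -5], 0.5],
    [[0, 0, 0], [0, 0, -8], 0.5],
    [[0, 0, 0], [0, 0, -11], 0.5],
    [[0, 0, 0], [0, 0, -14], 0.5],
    [[0, 0, 0], [0, 0, -16], 0.5],
    [[0, 0, 0], [0, 0, -16], 0.5],
    [[0, 0, 0], [0, 0, -16], 0.5],
  ],
)

```text
clock: 23.38
position: [0.5266, -0.0442, 0.2708]
ee_rot: [1.396, 2.376, 0.345]
force: [0.1, -0.1, -0.7]
width: 0.745
gripper_force: 0.0
```

```bash
python3 - <<'E'
from h import *
im=cams.get_image('wrist');wi=cams.camera_info('wrist');h=np.load('h.npy')
# rectify patch of plane 40 mm above panel, x up, compare with rest picture numerically
g=np.array([[x,y,.04] for x in np.arange(.03,-.031,-.004) for y in np.arange(.028,-.029,-.004)])
v=cv2.remap(cv2.cvtColor(im,6),proj(wi,hp(h,g)).astype(np.float32)[:,None],None,1).reshape(16,-1)
print(v);t=cams.get_image('top');a=cv2.imread('pics/top0.png')
d=cv2.absdiff(t,a).max(2)>60;n,_,st,c=cv2.connectedComponentsWithStats(d.astype(np.uint8))
print([(s[4],x.round().tolist()) for s,x in zip(st[1:],c[1:]) if s[4]>12])
E
```

```text
[[170 170 169 169 168 168 167 168 170 168 169 169 168 169 168]
 [148 147 148 147 146 146 146 145 143 145 142 145 154 169 168]
 [109 109 109 108 106 104 103 103 102 102 100 135 150 167 165]
 [114 112 108 107 107 121 118 116 112 110  98 130 149 169 168]
 [130 130 144 139 137 134 127 128 130 131 113 129 150 168 168]
 [168 167 167 168 169  87 122 129 164 167 121 128 147 168 170]
 [165 168 168 166 153  66 121 127 164 168 120 128 147 168 168]
 [166 168 163 128 102  64 119 125 163 168 141 126 144 166 169]
 [170 162 113 120  62  67 119 127 163 166 136 126 146 170 167]
 [149 149 107 106  61  65 117 124 160 168 133 122 146 166 170]
 [145 147  91  96  59  63 115 124 147 162 124 124 145 168 167]
 [150 148 121  84  88  64 111 124 145 151 123 122 145 168 167]
 [150 147 148 108 100  87  92 143 150 152 148 121 145 167 168]
 [147 145 144 105 102 103 145 145 146 145 120 113 143 166 167]
 [144 144 145 100 100 111 145 145 145 145 118 105 142 166 168]
 [144 147 146 119 100 113 144 147 146 145 112 106 136 168 168]]
[(np.int32(472), [307.0, 211.0]), (np.int32(13397), [348.0, 328.0]), (np.int32(288), [411.0, 269.0]), (np.int32(1186), [534.0, 360.0]), (np.int32(158), [501.0, 356.0]), (np.int32(47), [558.0, 353.0]), (np.int32(1980), [464.0, 393.0]), (np.int32(44), [319.0, 388.0])]
```

The key bow is back along the slope, nothing else has changed in the top view, and the arm is clear.

```bash
python3 -c "
from cell import job;print(job.sign_off())"
```

```text
the job is handed in; nothing more can be done
None
```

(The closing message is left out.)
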